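# Open the drilling jig and rest its drill plate

### The arm

A 6-joint arm with a two-finger parallel gripper is mounted at the origin on the work surface. World frame = base frame: x ahead of the robot, y to its left, z up, the work surface at z = 0. Lengths are in m, angles in rad, forces in N, time in s.
With the tool pointing down it reaches from about 0.325 to 0.9 m from the base axis. Payload 6.1 kg.
Tool frame: the origin (TCP) lies on the mounting face of the last link; the fingertips stand 182 mm ahead of it and the grasp point (between the pads) lies env.pinch_z ahead of it (env.pinch_z is the distance from the TCP to the grasp point, in m); z points along the fingers, y is the direction in which the jaws open and shut (so a half turn about z gives the same grasp; the last joint's range is limited). The gripper opens to 87 mm and grips with 3 to 60 N. Pads are 19 mm wide; open, the fingers measure 117 mm over their backs; the gripper's body (75 mm by 190 mm) begins 51 mm behind the grasp point.
Start: joints at [1.142, 0.22, 1.526, -0, 1.395, -0.126], TCP at [0.186, 0.597, 0.405] pointing down, gripper open.
Joint ranges: [-2.98, 2.98], [-0.91, 2.08], [0.09, 2.57], [-1.24, 4.39], [0.2, 2.65], [-2.68, 2.68]. Speed limits (rad/s): [2.57, 2.57, 3.01, 3.14, 3.14, 3.14].

### API

Orientations are given as a unit quaternion [w, x, y, z].
In Python, from workcell import env gives the robot as it stands. The module is installed in compiled form; this text tells all that it offers. Calls block until the motion is done:
- env.move_ptp(position, orientation): joint-space move of the TCP to a pose.
- env.servo_line(position, frame=None, velocity=0.15, guard=None): straight line of the TCP; frame=None keeps the orientation; velocity is the mean speed in m/s. With guard (N) it stops when the force on the tool has changed by that much, and returns True; else False.
- env.set_joints(angles): joint-space move.
- env.grip(opening, force=None): finger opening in m; force is the grip in N (None keeps the last); returns when the fingers have stopped.
- env.sleep(seconds).
- env.ik(position, orientation): joint angles nearest the present ones, or None.
- env.get_obs(): the state.
- env.read_camera(name): name is "scene" or "top"; returns (picture, depth): 420x560x3 uint8, red, green, blue; 420x560 float32, m along the optical axis (not along the pixel's ray), 0 where there is no reading.
- env.camera_info(name): a dict with "fx", "fy", "cx", "cy" (pixels), "pose" (4x4, takes a point from camera to world coordinates). Camera axes: x right, y down, z forward; pixel columns grow to the right and rows downward; lengths in m; the calibration is good to about 2 mm. A picture is of the moment at which its call begins. camera_info takes no time and is no camera call.
A pose or a line that the arm cannot do raises env.PlanningError and nothing moves.
- env.sign_off(): hands the job in, once; it reports no verdict.
The state is a dict: "clock": time; "q": joint angles; "qvel": joint speeds; "joint_torque": joint torques, N m; "position": TCP position; "eef_rot": TCP orientation; "force": force on the tool from outside, world axes, zero at the start; "wrist_torque": the same for the moment, N m; "width": finger opening in m.
Only numpy, scipy, OpenCV 4.12 (cv2) and the standard library are available. Lean on these libraries where they do the work, as an engineer would, in place of code of your own. Each camera call takes 0.05 s, during which the arm holds its last target.

### The job

On the locksmith's bench, swing the clamp of the drilling jig right off the drill plate, lift the plate straight up off its two dowels, keeping it level all the way, and lay it flat inside the empty plywood tray without dropping it. The clamp stays swung aside at the end, and everything else on the bench stays where it is.

Things in the scene. Friction and masses are not known exactly. Their poses are not given: they have to be found in the camera images.
- drill_fixture: Drilling jig: dark steel base fixed to the bench, 235 x 110 mm; origin on the bench under the plate's middle, x along its length to the clamp (x -105 to +130 mm), z up. Plate's underside rests at z = 40. Two 12 mm dowels at (x, y) = (-50, 32) and (50, -32) end at z = 72: the plate must rise 32 mm to clear them; holes 1.5 mm wider. Clamp pivot at x = 112, y = 0.
- clamp (a joint): Angle (rad) of the grey clamp arm about its upright pivot. 0: it points to the fixture's -x, over the plate's end, and stops it rising. Positive: its end swings to the fixture's +y. Swings either way to stops at 1.7 and -1.7, slight friction, stays where left; clear of the plate past 1.2 either way. Arm 45 mm from pivot to pin, 18 wide, from z = 52 to 61 mm.
- clamp_pin (a point): Centre of the part to take or push of the round upright steel pin on the end of the clamp arm, 45 mm from the pivot. The pin is 14 mm in diameter, from z = 61 to 101 mm above the bench; this point is at z = 85 mm.
- plate_grip (a point): Centre of the drill plate's grip block; x along the plate, y across, z up. Block black, 36 x 36 mm, 32 high, sides along x and y, on a thin neck in the plate's middle. Plate aluminium, 170 x 100 x 10 mm, 0.45 to 0.8 kg; its underside is 54 mm below this point, the block's top 16 mm above it.
- drill_plate: The same drill plate; origin in the middle of its underside, z up.
- empty_tray: Empty shallow plywood tray, fixed; origin on the bench under its middle, x along its length. Outside 202 x 128 mm, inside 190 x 116 mm, rim 20 mm high, floor 6 mm above the bench. The plate fits in it either way round lengthwise.
- full_tray: The other tray, of the same size, which holds a spare plate: leave alone.
- spare_plate: Spare plate without a grip block, 150 x 90 x 10 mm, loose in the full tray; origin in the middle of its underside.
- oil_bottle: Bystander: tall grey oil bottle, 48 mm in diameter, 190 mm high, loose, upright; origin at its foot.
- spray_can: Bystander: plain steel can, 50 mm in diameter, 160 mm high, loose, upright; origin at its foot.
- padlock_a: Bystander: big brass padlock lying flat, 95 x 46 mm, 26 mm high; origin under its body.
- padlock_b: Bystander: big steel padlock lying flat, 95 x 40 mm, 26 mm high; origin under its body.
- rim_lock: Bystander: grey rim lock lying flat, 120 x 70 mm with a brass bolt on one end, 44 mm high; origin under its middle.
- tin: Bystander: dark steel tin, 64 mm in diameter, 70 mm high; origin at its foot.
- hammer: Bystander: hammer lying near the far edge, 260 mm long, about 30 mm high.
Not all that is in view belongs to the job. What is shaped like the empty_tray but black or purple is not meant.

How it is judged:
By the outcome, as a careful person would: the job done as asked, in the order asked, and still so for the second after the job is handed in, with the robot touching nothing.
It also fails if it takes over 64 s, if anything falls off the work surface, if the arm or the gripper's body presses on something with over 40 N, if the wrist force passes 120 N, or if a joint passes its speed limit or range.

## Working session

There is one attempt and no reset: what is moved stays moved. The work goes in short steps, each a Python script; the robot and the scene stay as the last script left them, time stands still between calls to the robot, and variables do not carry over. Pictures are saved under pics/ and viewed, and the job is handed in when it is done.

```bash
mkdir -p pics; python3 - <<'E'
from workcell import env
import cv2,numpy as np
for n in ("scene","top"):
    p,d=env.read_camera(n); i=env.camera_info(n)
    cv2.imwrite(f"pics/{n}0.png",p[:,:,::-1]); np.savez(f"{n}0.npz",p=p,d=d,pose=i["pose"],k=[i["fx"],i["fy"],i["cx"],i["cy"]])
    print(n,i)
print(env.pinch_z,env.get_obs())
E
```

```text
scene {'fx': 481.501884057498, 'fy': 481.501884057498, 'cx': 283.5621945044376, 'cy': 208.3910860261393, 'pose': array([[-0.47892186,  0.7451284 , -0.46413092,  1.06375589],
       [ 0.87777594,  0.39926428, -0.26475921,  0.35537095],
       [-0.01196871, -0.53420193, -0.84527218,  1.15814139],
       [ 0.        ,  0.        ,  0.        ,  1.        ]])}
top {'fx': 492.808322897022, 'fy': 492.808322897022, 'cx': 277.7453120563733, 'cy': 202.7308134911946, 'pose': array([[ 0.01297112, -0.9965111 ,  0.08244616,  0.35794081],
       [-0.99979993, -0.01418106, -0.01410686,  0.02678501],
       [ 0.01522682, -0.08224668, -0.99649567,  1.34877591],
       [ 0.        ,  0.        ,  0.        ,  1.        ]])}
0.1635 {'clock': 0.1, 'q': array([ 1.14185263e+00,  2.21132858e-01,  1.52750259e+00, -9.56364324e-06,
        1.39473972e+00, -1.26117767e-01]), 'qvel': array([ 0.00024019, -0.00134438, -0.00269235, -0.00053593, -0.00091183,
        0.0013012 ]), 'joint_torque': array([ 1.33323349e-03, -4.95941412e+01, -3.88523197e+01,  7.03340862e-02,
        5.14731277e-02, -4.69385623e-05]), 'position': array([0.18629688, 0.59632529, 0.40375219]), 'eef_rot': array([-2.39660926e-04,  1.50834191e-01,  9.88558674e-01, -8.58442109e-04]), 'force': array([ 0.31585757, -0.06830016,  0.18642686]), 'wrist_torque': array([ 0.0143641 , -0.02336582,  0.02936461]), 'width': 0.08661808727993188}
```

View pics/scene0.png

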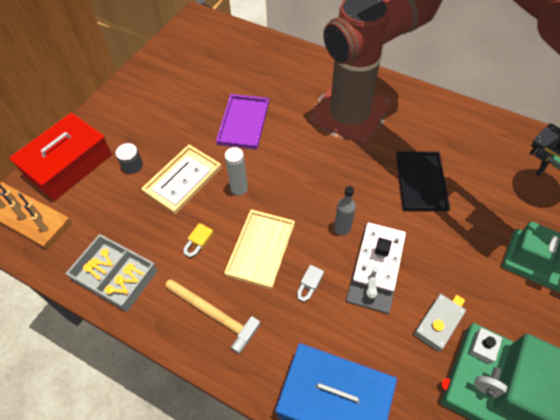

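View pics/top0.png

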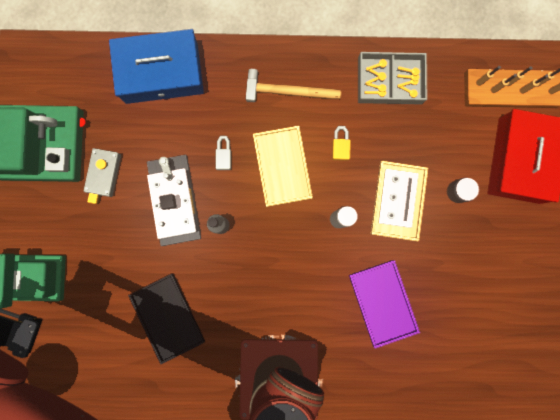

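The scene shows the jig near (380,262) with its clamp toward the far end, and the empty plywood tray near (260,248). In the top view the jig is at (172,200), the empty tray at (283,166), the full tray at (400,201), and the oil bottle at (217,224), beside the jig. Next I'll enlarge crops of these.

```bash
python3 - <<'E'
import cv2
a=cv2.imread("pics/top0.png")
cv2.imwrite("pics/top0_fix.png",cv2.resize(a[145:255,130:240],None,fx=5,fy=5,interpolation=cv2.INTER_CUBIC))
cv2.imwrite("pics/top0_tray.png",cv2.resize(a[115:215,240:360],None,fx=6,fy=6,interpolation=cv2.INTER_CUBIC))
b=cv2.imread("pics/scene0.png")
cv2.imwrite("pics/sc0_fix.png",cv2.resize(b[205:325,320:440],None,fx=5,fy=5,interpolation=cv2.INTER_CUBIC))
E
```

```text
(no output)
```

View pics/top0_fix.png

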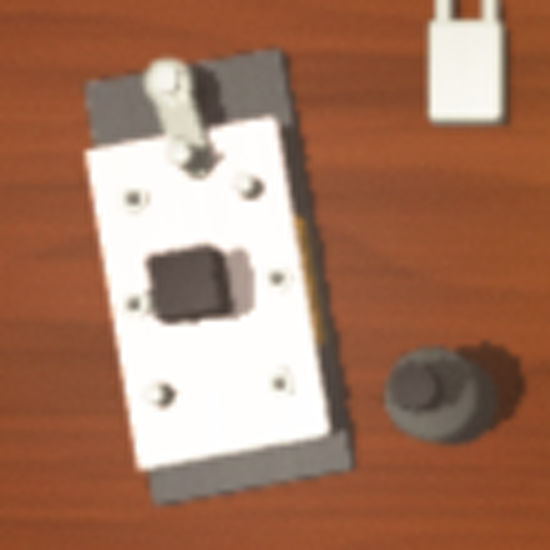

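View pics/top0_tray.png

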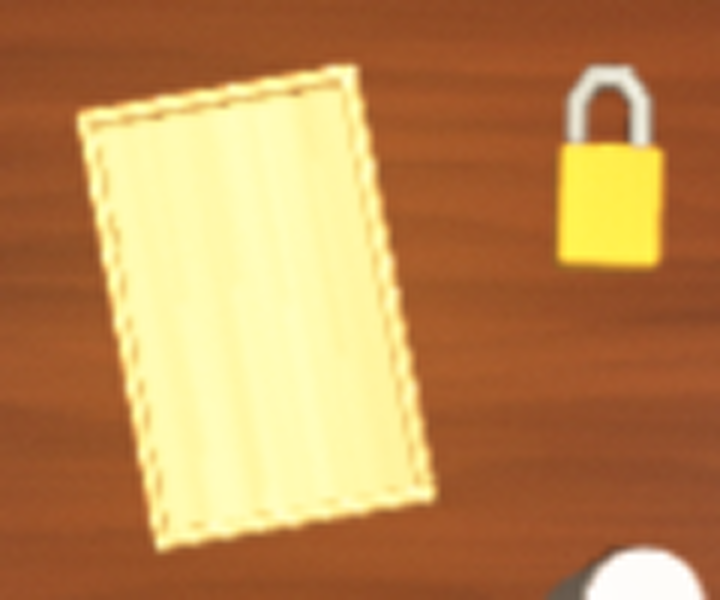

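View pics/sc0_fix.png

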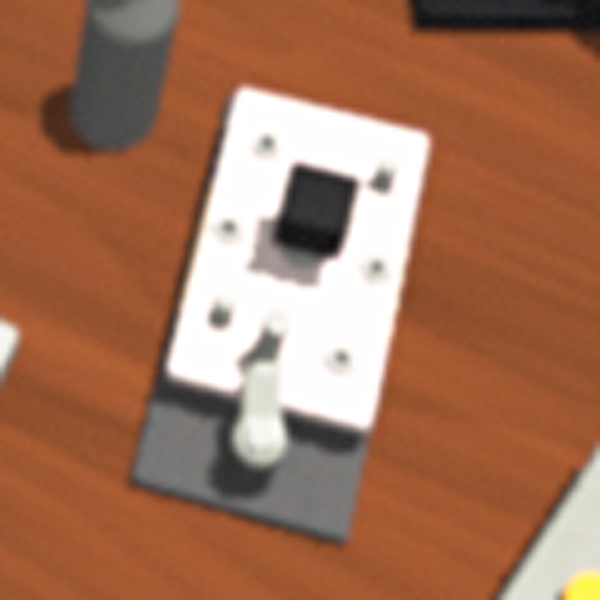

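```bash
cat > h.py <<'E'
import numpy as np,cv2
def load(n):
    z=np.load(n); return z["p"],z["d"],z["pose"],z["k"]
def cloud(n):
    p,d,T,k=load(n); v,u=np.mgrid[:d.shape[0],:d.shape[1]]
    P=np.stack([(u-k[2])/k[0]*d,(v-k[3])/k[1]*d,d],-1)
    W=P@T[:3,:3].T+T[:3,3]; W[d==0]=np.nan; return W,p
def ray(n,u,v,z):
    p,d,T,k=load(n); r=T[:3,:3]@np.array([(u-k[2])/k[0],(v-k[3])/k[1],1]); s=(z-T[2,3])/r[2]; return T[:3,3]+s*r
E
python3 - <<'E'
from h import *
np.set_printoptions(linewidth=220,precision=3,suppress=True)
W,p=cloud("top0.npz")
print("top z mm around clamp (rows 155-185, cols 155-180)")
print(np.round(W[154:186,156:182,2]*1000).astype(int))
W,p=cloud("scene0.npz")
print(np.round(W[262:300,360:384,2]*1000).astype(int))
# plate top corners, z=.05, top crop
for u,v in [(85,152),(275,117),(330,432),(140,470)]: print("plate",ray("top0.npz",130+u/5,145+v/5,.05))
for u,v in [(152,258),(218,245),(230,312),(160,322)]: print("block",ray("top0.npz",130+u/5,145+v/5,.11))
for u,v in [(78,115),(356,66),(436,495),(158,550)]: print("tray",ray("top0.npz",240+u/6,115+v/6,.02))
E
```

```text
top z mm around clamp (rows 155-185, cols 155-180)
[[                  -1                   -1                   -2                   -3                    3                    4                    2                   -3                   -4                    0
                    -4                   -1                   -4                   -4                    1                    0                   -1                   -1                   -9                    3
                    -2                    4                   -4                    1                   -2                   -3]
 [                  -1                   -3                   -3                   -2                   -5                    2                   -3                   -1                   -9                    1
                     1                    0                   -1                   -2                    0                   -6                    2                   -2                   -1                    0
                     0                   -3                   -4        
[... 28228 characters left out ...]
       48                   48                   46                   38                   10                   10                    9                   14                   12
                    12                   14                   16                   11]]
plate [0.533 0.355 0.05 ]
plate [0.553 0.256 0.05 ]
plate [0.387 0.222 0.05 ]
plate [0.366 0.321 0.05 ]
block [0.472 0.305 0.11 ]
block [0.479 0.272 0.11 ]
block [0.445 0.265 0.11 ]
block [0.439 0.3   0.11 ]
tray [0.655 0.078 0.02 ]
tray [ 0.68  -0.049  0.02 ]
tray [ 0.483 -0.087  0.02 ]
tray [0.457 0.039 0.02 ]<stdin>:5: RuntimeWarning: invalid value encountered in cast
<stdin>:7: RuntimeWarning: invalid value encountered in cast
```

```bash
cat > meas.py <<'E'
from h import *
np.set_printoptions(precision=4,suppress=True)
def rect(P):
    r=cv2.minAreaRect((P[:,:2]*1000).astype(np.float32)); return np.round(r[0],1),np.round(r[1],1),round(r[2],2)
def sel(W,c,R,z0,z1):
    D=np.hypot(W[...,0]-c[0],W[...,1]-c[1]); return (D<R)&(W[...,2]>z0)&(W[...,2]<z1)
def hullpix(n,m,z):
    v,u=np.nonzero(m); h=cv2.convexHull(np.stack([u,v],1).astype(np.int32))[:,0]
    return np.array([ray(n,a,b,z) for a,b in h])
E
python3 - <<'E'
from meas import *
for n in("top0.npz","scene0.npz"):
    W,p=cloud(n)
    m=sel(W,(.459,.286),.05,.103,.118)
    print(n,"block",rect(hullpix(n,m,.11)),W[m].mean(0))
    m=sel(W,(.525,.292),.03,.092,.108); print("pin",W[m].mean(0),m.sum(),rect(hullpix(n,m,.101)))
    m=sel(W,(.56,.30),.035,.056,.075); print("arm",W[m].mean(0))
    for th in (110,):
      hsv=cv2.cvtColor(p,cv2.COLOR_RGB2HSV)
      m=sel(W,(.569,-.005),.135,-.01,.035)&(p[...,1]>th)&(p[...,0]>150)
      m=cv2.morphologyEx(m.astype(np.uint8),cv2.MORPH_OPEN,np.ones((3,3)))
      print("tray",m.sum(),rect(hullpix(n,m>0,.02)))
    # plate top, white
    m=sel(W,(.46,.286),.13,.042,.058)&(p.min(-1)>170)
    m=cv2.morphologyEx(m.astype(np.uint8),cv2.MORPH_OPEN,np.ones((3,3)))
    print("plate",m.sum(),rect(hullpix(n,m>0,.05)))
E
```

```text
top0.npz block (array([461. , 289.3]), array([36.2, 36.6]), 11.25) [0.4613 0.2901 0.1087]
pin [0.5286 0.2965 0.0986] 26 (array([527.9, 295.6]), array([10.3, 12.8]), 0.87)
arm [0.5588 0.3072 0.0609]
tray 3634 (array([570.5,  -2.5]), array([206.7, 132.7]), 11.14)
plate 1977 (array([461.5, 289.9]), array([170. , 100.8]), 11.31)
scene0.npz block (array([465.2, 293.3]), array([38.8, 35.6]), 9.82) [0.4641 0.2931 0.1091]
pin [0.5309 0.2998 0.0989] 29 (array([532.3, 299.5]), array([13.6, 11.9]), 23.02)
arm [0.5574 0.3092 0.0619]
tray 3612 (array([573.3,   1.3]), array([213.8, 136.1]), 11.13)
plate 1789 (array([463.3, 293.1]), array([172.4,  99.5]), 11.48)
```

```bash
python3 - <<'E'
from meas import *
W,p=cloud("top0.npz")
print("max z in cells (x rows .2...8, y cols .7..-.3)")
xs=np.arange(.2,.85,.05); ys=np.arange(.7,-.3,-.05)
for x in xs:
    r=[]
    for y in ys:
        m=(abs(W[...,0]-x)<.025)&(abs(W[...,1]-y)<.025); r.append(int(1000*np.nanpercentile(W[...,2][m],97)) if m.sum()>5 else -1)
    print("%.2f"%x,*("%4d"%v for v in r))
for n in("top0.npz","scene0.npz"):
    W,p=cloud(n)
    for nm,c,z in(("bottle",(.41,.16),(.17,.2)),("can",(.42,-.13),(.15,.17))):
        m=sel(W,c,.1,*z); print(n,nm,W[m].mean(0),m.sum())
E
```

```text
max z in cells (x rows .2...8, y cols .7..-.3)
0.20   31  148  305  371  334  571   21   10   10   21    3    4    4    3    4    4    5    4   21   11
0.25   -1  149  101    4    3    3    4   21   22   16    3    4    4    4    4    4    5    4   21   11
0.30  146  149  100    4    2    4    4    3    4    4    5    4    4    4    4    4    5    5   21   21
0.35    3    3    3    3    4    3    4    4   46   15    6    3    4    4    4    5    4    5    5    5
0.40    3    3    3    3    3    4    4   49   67   54  123  190    4    4    5    4    4  162  150   22
0.45    3    3    4    4   23    3    3   53  112  102    4  117    4   19   20    5    4  163  159   21
0.50   47   47   48   45   35   33    3   55  108   67    4    5    4   20   12   21   20    4    5   21
0.55  141  141  100   81   44   38    3   52   99   51   21   27    4   21   11   20    4    4    5   22
0.60  142  141   99   78   35   34    3   11   59   13   23   29    5   21   11   21    5   30   27    8
0.65  143  142  129   52    4    3    4    4    4    4    6   19   17   21   21   22    4   28   27    4
0.70  140  139   54   52    3    4    3    4    5    4    3    4    4    4    5   16    5   17    5    5
0.75    3    3    3    3    4   91   92   92   91   90   64    4   28    6   19   23   26   26   44   47
0.80    3    3    3    3    4   93   95  109   94   94   89    4   29   28   28   27   28   25   45   20
top0.npz bottle [0.4065 0.1634 0.1883] 79
top0.npz can [ 0.4278 -0.1573  0.1596] 296
scene0.npz bottle [0.4109 0.1671 0.1855] 90
scene0.npz can [ 0.4315 -0.1543  0.1582] 223
```

```bash
cat > r.py <<'E'
import numpy as np
from workcell import env
C=np.array([.4630,.2915]); YAW=np.radians(11.3)
TR=np.array([.572,-.0005]); TY=np.radians(11.15)
def F(x,y): 
    c,s=np.cos(YAW),np.sin(YAW); return C+[c*x-s*y,s*x+c*y]
def Q(phi):
    a=(phi+np.pi/2)/2; return np.array([0,np.cos(a),np.sin(a),0])
def P(xy,zg): return np.array([xy[0],xy[1],zg+env.pinch_z])
def st(t=""):
    o=env.get_obs(); print(t,"t%.2f"%o["clock"],"pos",o["position"].round(4),"F",o["force"].round(1),"M",o["wrist_torque"].round(2),"w%.4f"%o["width"],"q6 %.2f"%o["q"][5]); return o
E
python3 - <<'E'
from r import *
import cv2
q=Q(YAW+np.radians(51)); pin=np.array([.530,.2985])
env.move_ptp(P(pin,.18),q); st("above")
env.grip(.030)
hit=env.servo_line(P(pin,.088),guard=8); o=st("down"); print(hit)
if not hit:
    env.grip(.024); st()
    for n in("top","scene"):
        p,d=env.read_camera(n); cv2.imwrite(f"pics/{n}1.png",cv2.resize(p[130:330,100:440] if n=="top" else p[180:330,280:480],None,fx=2.3 if n=="top" else 4,fy=2.3 if n=="top" else 4)[:,:,::-1])
E
```

```text
above t1.78 pos [0.5295 0.2994 0.3438] F [0.3 1.6 0.2] M [0.01 0.04 0.  ] w0.0873 q6 -0.70
down t3.70 pos [0.5304 0.2987 0.2523] F [ 1.1 -0.5 -0.3] M [-0.08 -0.02  0.03] w0.0300 q6 -0.70
False
 t4.14 pos [0.5301 0.2985 0.2519] F [0.2 1.1 0.2] M [-0.05  0.01  0.03] w0.0240 q6 -0.70
```

View pics/scene1.png

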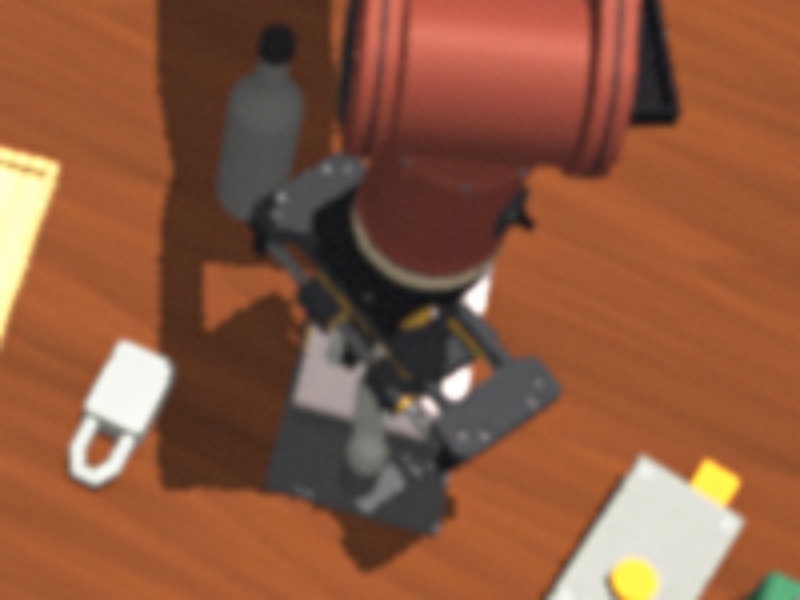

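The view is mostly blocked by the gripper. The fingers are at about (400,390), around the pin, and the force is near zero. I'll start the swing.

```bash
python3 - <<'E'
from r import *
import cv2
for th in (-.05,.2,.45,.7,.95,1.2,1.4,1.6,1.7):
    h=env.servo_line(P(F(112-45*np.cos(th),45*np.sin(th)),.088),velocity=.06,guard=25); st("%.2f %s"%(th,h))
    if h: break
E
```

```text
Traceback (most recent call last):
workcell.PlanningError: the arm cannot follow that straight line within its joint ranges
```

```bash
python3 - <<'E'
from r import *
o=env.get_obs(); print(o["q"].round(3),o["eef_rot"].round(4),o["position"])
q=Q(YAW+np.radians(51)); print(q)
for th in (-.05,.2,.45,.7,.95,1.2,1.4,1.6,1.7):
    p=P(F(112-45*np.cos(th),45*np.sin(th)),.088)
    j=env.ik(p,q); print(th,p.round(4),None if j is None else j.round(3))
E
```

```text
[ 0.383  0.333  1.694 -0.     1.115 -0.704] [1.000e-04 2.394e-01 9.709e-01 0.000e+00] [0.53001986 0.29850851 0.25163049]
[0.         0.23938084 0.97092575 0.        ]
-0.05 [66.66   11.2254  0.2515] None
0.2 [65.292  22.3625  0.2515] None
0.45 [66.7219 33.4917  0.2515] None
0.7 [70.8607 43.9212  0.2515] None
0.95 [77.4512 53.0026  0.2515] None
1.2 [86.0835 60.1711  0.2515] None
1.4 [94.1023 64.2244  0.2515] None
1.6 [102.7665  66.6038   0.2515] None
1.7 [107.2334  67.1334   0.2515] None
```

I passed millimetres as metres, so nothing moved. I'll fix that and rerun.

```bash
sed -i 's/return C+\[/x,y=x\/1000,y\/1000; return C+[/; s/c,s=np.cos/c,s=np.cos/' r.py; python3 - <<'E'
from r import *
print(F(67,0))
for th in (-.05,.2,.45,.7,.95,1.2,1.4,1.6,1.7):
    h=env.servo_line(P(F(112-45*np.cos(th),45*np.sin(th)),.088),velocity=.06,guard=25); st("%.2f %s"%(th,h))
    if h: break
E
```

```text
[0.52870118 0.30462839]
-0.05 False t4.49 pos [0.5291 0.3027 0.2515] F [-0.3  0.6 -0. ] M [-0.01  0.03 -0.  ] w0.0241 q6 -0.70
0.20 False t4.83 pos [0.5273 0.3138 0.2509] F [-2.8  0.  -0.1] M [-0.13  0.3   0.01] w0.0244 q6 -0.68
0.45 False t5.16 pos [0.5295 0.3248 0.2515] F [-0.  -0.  -0.1] M [-0.07  0.13  0.01] w0.0242 q6 -0.66
0.70 False t5.49 pos [0.534  0.3356 0.2519] F [-0.4  0.2 -0.2] M [ 0.02 -0.03  0.02] w0.0243 q6 -0.65
0.95 False t5.83 pos [0.5404 0.3446 0.2517] F [ 0.  -0.3 -0. ] M [-0.02  0.03 -0.04] w0.0241 q6 -0.64
1.20 False t6.16 pos [0.549  0.3516 0.2516] F [ 0.1 -1.   1.3] M [-0.03 -0.03 -0.01] w0.0239 q6 -0.64
1.40 False t6.46 pos [0.5569 0.3555 0.2516] F [0.4 1.4 0.8] M [-0.02 -0.02 -0.03] w0.0241 q6 -0.64
1.60 False t6.76 pos [0.5657 0.3578 0.2516] F [ 0.1 -0.2 -0.8] M [-0.03  0.   -0.04] w0.0241 q6 -0.64
1.70 False t7.01 pos [0.5701 0.3583 0.2515] F [0.5 0.3 0.7] M [-0.06 -0.02  0.02] w0.0241 q6 -0.64
```

```bash
python3 - <<'E'
from r import *
import cv2
o=env.get_obs()["position"]
env.servo_line([o[0],o[1],.36],velocity=.2); st()
env.grip(.08)
env.move_ptp(P(C,.2),Q(YAW)); st("block")
for n in("top","scene"):
    p,d=env.read_camera(n); i=env.camera_info(n); np.savez(f"{n}2.npz",p=p,d=d,pose=i["pose"],k=[i["fx"],i["fy"],i["cx"],i["cy"]])
    cv2.imwrite(f"pics/{n}2.png",cv2.resize(p[130:270,100:300] if n=="top" else p[180:330,280:480],None,fx=4,fy=4)[:,:,::-1])
E
```

```text
t7.70 pos [0.5697 0.3582 0.359 ] F [-0.1 -0.8 -0.5] M [0.04 0.01 0.02] w0.0239 q6 -0.64
block t9.67 pos [0.4634 0.2917 0.364 ] F [0.2 0.3 0.2] M [-0.1   0.05 -0.06] w0.0798 q6 0.22
```

View pics/scene2.png

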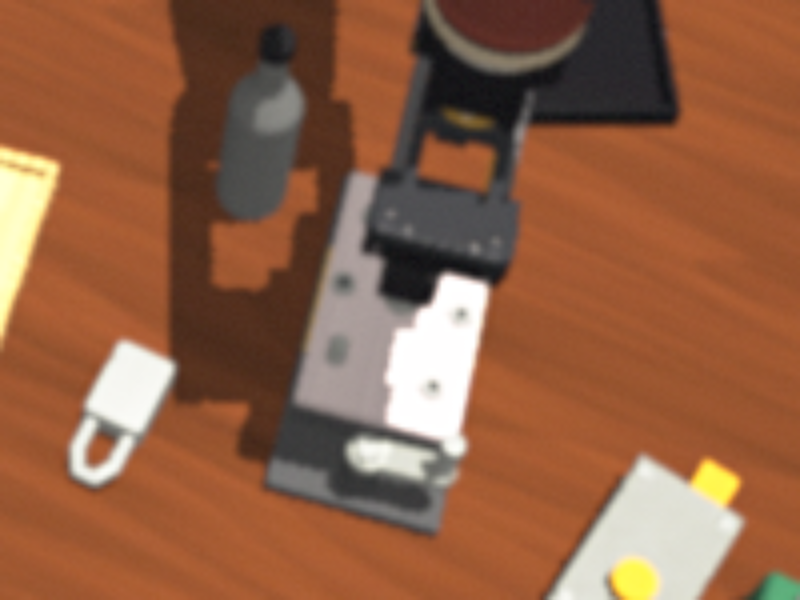

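View pics/top2.png

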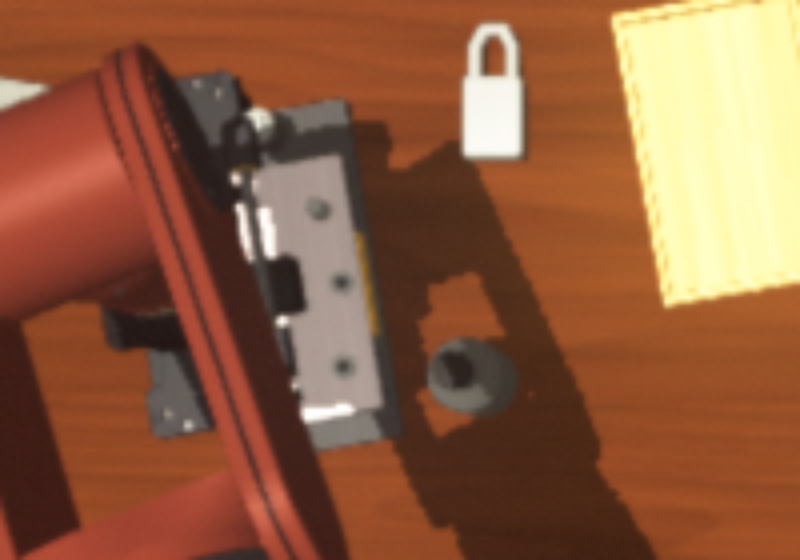

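The scene view shows the clamp arm lying beside the plate's end, pivot at (370,455) and pin at (455,450), so it has swung to +y. I'll check the angle from depth, then descend on the block with a gentle close.

```bash
python3 - <<'E'
from meas import *
W,p=cloud("scene2.npz")
m=sel(W,(.565,.357),.035,.075,.11); c=W[m]; print(m.sum(),c.mean(0))
from r import *
m2=sel(W,(.5728,.3134),.02,.055,.075); print("pivot",W[m2].mean(0),F(112,0))
d=c.mean(0)[:2]-F(112,0); fx=[np.cos(YAW),np.sin(YAW)]; fy=[-fx[1],fx[0]]
print("theta",np.arctan2(d@fy,-(d@fx)),np.hypot(*d))
h=env.servo_line(P(C,.094),velocity=.08,guard=6); st("down %s"%h)
if not h:
    env.grip(.030,5); st("closed"); env.sleep(.3); st("closed")
E
```

```text
48 [0.5646 0.3586 0.0932]
pivot [0.5727 0.3179 0.0618] [0.5728 0.3134]
theta 1.5870657942849418 0.04589919629065826
down False t11.24 pos [0.4633 0.2916 0.2582] F [-0.5  0.1 -0.5] M [-0.11  0.04  0.02] w0.0797 q6 0.22
closed t12.05 pos [0.4628 0.2914 0.2574] F [-1.7 -0.9  1.1] M [-0.14  0.43 -0.04] w0.0362 q6 0.22
closed t12.35 pos [0.4627 0.2914 0.2574] F [-3.7 -1.   1.7] M [-0.25  0.66 -0.03] w0.0357 q6 0.22
```

Clamp is at about 1.59 rad, clear of the plate. I'll null the small side force, then grip firmly.

```bash
python3 - <<'E'
from r import *
fx=np.array([np.cos(YAW),np.sin(YAW),0])
p0=P(C,.094)
for k in range(4):
    f=np.mean([ (env.sleep(.04),env.get_obs()["force"])[1] for _ in range(4)],0)@fx
    print(k,round(f,2),p0.round(4))
    if abs(f)<1: break
    p0=p0+np.sign(f)*.0005*fx; env.servo_line(p0,velocity=.02)
env.grip(.03,20); st("20N"); env.sleep(.2); st()
np.save("p0.npy",p0)
E
```

```text
0 -4.62 [0.463  0.2915 0.2575]
1 -2.19 [0.4625 0.2914 0.2575]
2 1.26 [0.462  0.2913 0.2575]
3 -1.1 [0.4625 0.2914 0.2575]
20N t14.23 pos [0.4621 0.2913 0.2575] F [ 1.6  0.6 -3.7] M [-0.08 -0.13  0.03] w0.0360 q6 0.22
 t14.43 pos [0.462  0.2913 0.2575] F [ 1.9  0.4 -3.6] M [-0.06 -0.12 -0.05] w0.0356 q6 0.22
```

```bash
python3 - <<'E'
from r import *
p=np.load("p0.npy"); p[:2]=[.4622,.2913]
env.grip(.03,40); st("40N")
for dz in (.003,.008,.016,.026,.036,.045):
    h=env.servo_line(p+[0,0,dz],velocity=.04,guard=20); o=st("%.3f %s"%(dz,h))
    if h: break
E
```

```text
40N t14.65 pos [0.462  0.2913 0.2575] F [ 1.   0.3 -3.9] M [-0.  -0.1  0. ] w0.0357 q6 0.22
0.003 False t14.90 pos [0.462  0.2913 0.2604] F [ 0.4  0.1 -6.5] M [-0.08  0.03 -0.07] w0.0359 q6 0.22
0.008 False t15.18 pos [0.4623 0.2914 0.2659] F [ 0.  -0.7 -4.6] M [-0.11  0.09 -0.05] w0.0361 q6 0.22
0.016 False t15.53 pos [0.4623 0.2914 0.274 ] F [-0.2 -0.2 -5.8] M [-0.03  0.04 -0.03] w0.0360 q6 0.22
0.026 False t15.93 pos [0.4623 0.2914 0.284 ] F [-0.9 -1.4 -6. ] M [-0.06  0.07  0.04] w0.0355 q6 0.22
0.036 False t16.32 pos [0.4624 0.2914 0.294 ] F [ 0.3  0.2 -5.2] M [-0.11  0.01 -0.  ] w0.0359 q6 0.22
0.045 False t16.70 pos [0.4624 0.2914 0.303 ] F [-0.4 -0.3 -6.5] M [-0.08  0.05 -0.01] w0.0354 q6 0.22
```

Off the dowels: the load is about 5.7 N, and the moments near zero mean it hangs level. Next I'll raise it, swing out past the bottle and look above the tray.

```bash
python3 - <<'E'
from r import *
import cv2
p=np.load("p0.npy"); p[:2]=[.4622,.2913]
T=np.array([.5715,-.0005])
env.servo_line(p+[0,0,.105],velocity=.15); st("up")
z=p[2]+.105
env.servo_line([T[0]+.01,.285,z],velocity=.2); st("out")
env.servo_line([T[0],T[1],z],velocity=.2); st("over")
env.servo_line([T[0],T[1],p[2]+.02],velocity=.12); st("low")
for n in("top","scene"):
    q,d=env.read_camera(n); i=env.camera_info(n); np.savez(f"{n}3.npz",p=q,d=d,pose=i["pose"],k=[i["fx"],i["fy"],i["cx"],i["cy"]])
    cv2.imwrite(f"pics/{n}3.png",cv2.resize(q[100:240,200:400] if n=="top" else q[180:330,160:360],None,fx=4,fy=4)[:,:,::-1])
E
```

```text
up t17.25 pos [0.462  0.2912 0.362 ] F [-0.4 -0.1 -5.5] M [-0.07  0.04 -0.01] w0.0358 q6 0.22
out t18.00 pos [0.5807 0.2849 0.3608] F [-0.2  0.6 -5. ] M [-0.09  0.03 -0.01] w0.0359 q6 0.14
over t19.57 pos [5.715e-01 3.000e-04 3.625e-01] F [-0.3  0.6 -4.8] M [-0.07  0.09 -0.02] w0.0356 q6 -0.34
low t20.43 pos [ 5.720e-01 -5.000e-04  2.783e-01] F [ 0.5 -0.4 -5.6] M [-0.08 -0.01  0.01] w0.0357 q6 -0.34
```

View pics/scene3.png

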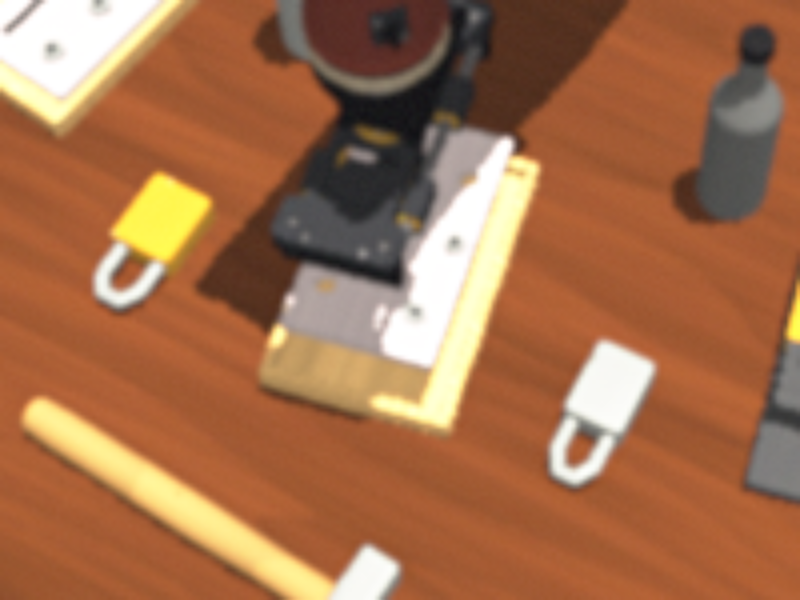

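View pics/top3.png

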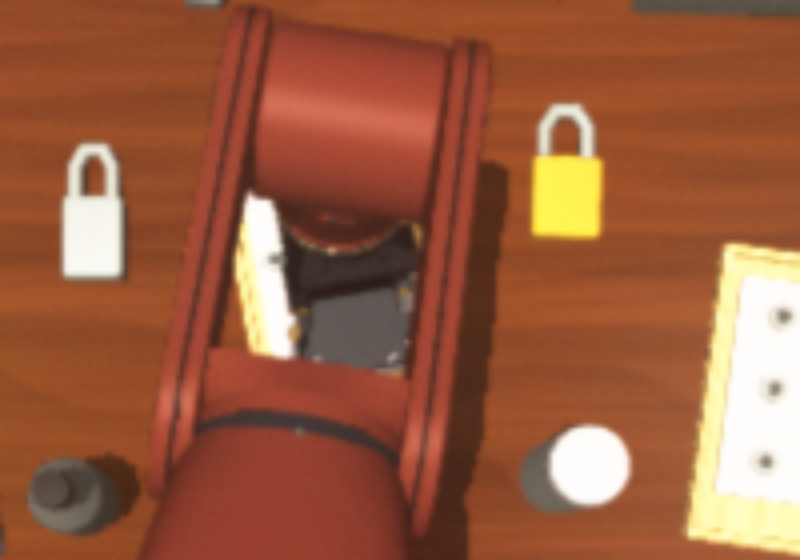

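The scene view shows the plate hanging over the tray, far-right corner at about (430,368) and near-right corner at about (512,140). The tray's far-right rim corner is at (452,430). I'll compare these with the predicted corners.

```bash
python3 - <<'E'
from r import *
from h import ray
c,s=np.cos(YAW),np.sin(YAW); R=np.array([[c,-s],[s,c]])
for a,b in((512,138),(430,368),(285,327)):
    X=ray("scene3.npz",160+a/4,180+b/4,.0708); print("plate px local to TCP",(R.T@(X[:2]-[.572,-.0005])*1000).round(1))
c,s=np.cos(TY),np.sin(TY); R=np.array([[c,-s],[s,c]])
for a,b in((540,163),(452,432),(260,385)):
    X=ray("scene3.npz",160+a/4,180+b/4,.02); print("tray px local",(R.T@(X[:2]-[.572,-.0005])*1000).round(1))
E
```

```text
plate px local to TCP [-85.4  52.6]
plate px local to TCP [88.5 53. ]
plate px local to TCP [ 88.4 -42.6]
tray px local [-101.6   67.3]
tray px local [104.6  71.2]
tray px local [110.3 -56.9]
```

Plate and tray agree to about 2–3 mm, against 8–10 mm of margin. Lowering now.

```bash
python3 - <<'E'
from r import *
import cv2
z0=.2575; xy=[.5725,0.]
h=env.servo_line([*xy,z0-.028],velocity=.06,guard=8); st("near %s"%h)
if not h:
    h=env.servo_line([*xy,z0-.038],velocity=.015,guard=4); st("touch %s"%h); env.sleep(.2); st()
E
```

```text
near False t21.48 pos [ 0.5728 -0.      0.2299] F [-0.2  0.9 -5. ] M [-0.06 -0.01 -0.01] w0.0360 q6 -0.33
touch True t21.97 pos [ 0.5727 -0.      0.2235] F [0. 0. 6.] M [-0.08  0.12 -0.03] w0.0359 q6 -0.33
 t22.17 pos [ 0.5727 -0.      0.2235] F [ 0.5 -0.4  6.4] M [-0.07  0.11 -0.03] w0.0356 q6 -0.33
```

It touched at exactly the floor height (TCP z = 0.2235). Releasing, retreating and checking.

```bash
python3 - <<'E'
from r import *
import cv2
env.grip(.036,5); env.grip(.07); st("open"); env.sleep(.2)
o=env.get_obs()["position"]
env.servo_line([o[0],o[1],.40],velocity=.15); st("up")
env.set_joints([1.142,.22,1.526,0,1.395,-.126]); st("home"); env.sleep(.3)
for n in("top","scene"):
    q,d=env.read_camera(n); i=env.camera_info(n); np.savez(f"{n}4.npz",p=q,d=d,pose=i["pose"],k=[i["fx"],i["fy"],i["cx"],i["cy"]])
    cv2.imwrite(f"pics/{n}4.png",q[:,:,::-1])
q=cv2.imread("pics/top4.png"); cv2.imwrite("pics/top4c.png",cv2.resize(q[110:260,90:310],None,fx=3.6,fy=3.6))
E
```

```text
open t23.24 pos [5.714e-01 2.000e-04 2.214e-01] F [-0.4 -0.2 -0. ] M [-0.08 -0.01 -0.  ] w0.0700 q6 -0.33
up t24.78 pos [5.711e-01 2.000e-04 3.987e-01] F [-0.9  0.4  0. ] M [-0.07  0.04 -0.02] w0.0700 q6 -0.33
home t27.30 pos [0.1873 0.5963 0.4053] F [ 1.3 -0.  -0.1] M [-0.   -0.01 -0.02] w0.0702 q6 -0.13
```

View pics/top4c.png

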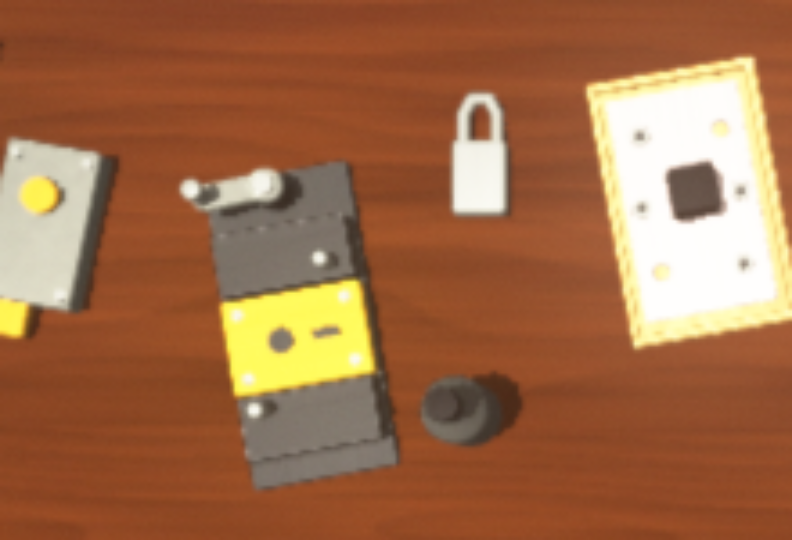

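View pics/scene4.png

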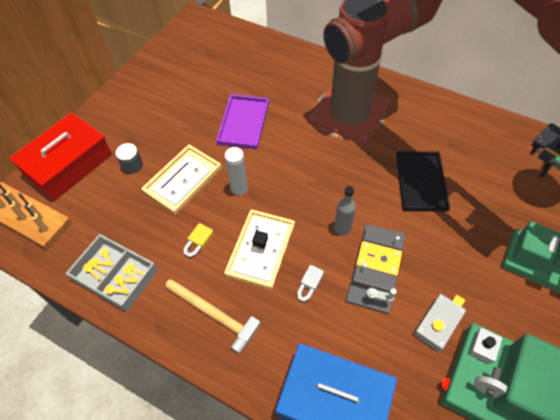

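```bash
python3 - <<'E'
from meas import *
from r import F,YAW
for a in("top","scene"):
    W,p=cloud(a+"4.npz")
    m=sel(W,(.572,0),.05,.069,.083); print(a,"block top z",W[m].mean(0),rect(hullpix(a+"4.npz",m,.076)))
    m=sel(W,(.572,0),.11,.008,.03)&(p.min(-1)>190); m=cv2.morphologyEx(m.astype(np.uint8),cv2.MORPH_OPEN,np.ones((3,3)))>0
    Pw=W[m]; A=np.c_[Pw[:,:2]-Pw[:,:2].mean(0),np.ones(len(Pw))]; print("plate",rect(hullpix(a+"4.npz",m,.016)),"tilt,z",np.linalg.lstsq(A,Pw[:,2],rcond=None)[0])
    W0,_=cloud(a+"0.npz")
    for nm,c,z in(("bottle",(.409,.165),(.17,.2)),("can",(.43,-.156),(.15,.17)),("pin",(.565,.357),(.092,.108))):
        print(nm,W[sel(W,c,.06,*z)].mean(0), W0[sel(W0,c,.06,*z)].mean(0))
    for nm,c in(("padA",(.62,-.13)),("padB",(.6,.17)),("rim",(.54,.46))):
        print(nm,W[sel(W,c,.07,.015,.05)].mean(0), W0[sel(W0,c,.07,.015,.05)].mean(0))
E
```

```text
top block top z [ 0.5711 -0.0008  0.075 ] (array([570.8,  -0.5]), array([36.7, 35.4]), 11.97)
plate (array([571.8,  -0.6]), array([171.3, 101. ]), 11.23) tilt,z [ 0.0007 -0.0022  0.0159]
bottle [0.4066 0.1634 0.1887] [0.4065 0.1634 0.1883]
can [ 0.4278 -0.1572  0.1595] [ 0.4278 -0.1573  0.1596]
pin [0.5607 0.3555 0.0991] [nan nan nan]
padA [ 0.6245 -0.162   0.0247] [ 0.6244 -0.162   0.0243]
padB [0.5919 0.1608 0.0241] [0.5934 0.1607 0.0238]
rim [0.543  0.4815 0.031 ] [0.5429 0.4817 0.031 ]
scene block top z [0.5742 0.0029 0.0748] (array([574.4,   3.5]), array([36.3, 37. ]), 12.35)
plate (array([573. ,   2.8]), array([174. , 102.4]), 11.23) tilt,z [-0.0001 -0.0023  0.0153]
bottle [0.4109 0.1668 0.186 ] [0.4109 0.1671 0.1855]
can [ 0.431  -0.1544  0.1583] [ 0.4315 -0.1543  0.1582]
pin [0.5637 0.3585 0.099 ] [nan nan nan]
padA [ 0.6271 -0.158   0.0234] [ 0.6282 -0.1576  0.0234]
padB [0.5972 0.1633 0.0234] [0.5974 0.1633 0.0234]
rim [0.5483 0.4852 0.0323] [0.5486 0.485  0.0323]<stdin>:10: RuntimeWarning: Mean of empty slice.
  ret = um.true_divide(
```

The plate lies flat inside the tray, at (690,190) in the top crop. The clamp is swung aside at (190–265,190), and the bystanders haven't moved.

```bash
python3 -c "
from workcell import env
env.sign_off()"
```

```text
the job is handed in; nothing more can be done
```

The drill plate is lying flat in the empty plywood tray, the clamp is still swung aside, and I've handed the job in. It took about 28 s of the 64 s allowed.

- **Clamp:** I swung it to the fixture's +y side, to about 1.59 rad, well past the 1.2 rad needed to clear the plate. The last pictures show it still swung aside.
- **Lift:** I gripped the block and raised the plate straight up off the dowels with about 6 N of load and moments near zero, which fits a level lift.
- **Placing:** The plate touched down at exactly the height of the tray floor, and I then opened the gripper. The last depth pictures show its top at 15–16 mm with a tilt of about 0.002 rad. It is centred in the tray to about 2 mm.
- **Everything else:** The bottle, can, both padlocks and rim lock measure the same as before, within camera noise. I checked the full tray, hammer and tin only by eye in the final picture.

- **Camera disagreement:** The two cameras differed by 3–4 mm in absolute position, so I used their average and corrected the grip by feel.
- **Script error:** One early script mixed up mm and m. The planner refused it and nothing moved.

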